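# Stand the fallen canister back in the rack and close the keeper up

### The job

A canister has toppled out of the rack onto the worktop. Stand it upright on the worktop first and let go of it, then take it from above and set it in the rack, in the free space between the other two canisters and the keeper. Then squeeze the keeper's release lever against its grip, slide the keeper up to the row so that all three stand snug, and let the lever go so that it catches in the notch there; do not knock the standing canisters over, drop the fallen one or disturb anything else.

Things in the scene. Friction and masses are not known exactly. Their poses are not given: they have to be found in the camera images.
- rack: dark wooden rack for one row of canisters, fixed to the worktop, 80 mm wide (x), 380 long (y); fences 45 mm high, 68 apart inside. Origin: centre of its underside, z up. The row lies along y on two runners 14 mm high. End stop 90 mm high at the +y end, inner face at y = +182 mm; keeper on the -y part. A notched steel strip lies between the runners
- rack_stop (a point): point on the inner face of the rack's end stop, mid-width, at runner height (14 mm above the worktop)
- keeper (a joint): position (m) of the keeper, the metal plate that slides along the rack; grows towards the row (rack's +y). At 0 its face is 250 mm from the end stop. Notches at every 0.020 m; the lever's tooth catches within 3.5 mm of one and locks the keeper both ways. Starts at 0 to 0.035, caught or not. Slides at 3 N when free. Three canisters fit snug at 0.082, inside the catch of the 0.080 notch
- lever (a joint): release lever of the keeper (rad): 0 = tooth down in a notch, 0.13 = tooth resting on the metal between two notches, 0.20 = fully squeezed (tooth clear above 0.14). A spring returns it; squeezing takes 2 to 4 N at its pad. Hinged low behind the keeper's upright grip, it leans away from it in a V and comes parallel to it when squeezed
- keeper_face (a point): point on the keeper's face (the side towards the canisters), mid-width, 14 mm above the worktop; axes as the rack's. The face plate is 60 mm wide, 5 mm thick, its top 88 mm above the worktop. Grip and lever stand behind it (rack -y)
- keeper_grip (a point): centre of the keeper's fixed upright grip, 114 mm above the worktop, 64 mm behind the face: a plate 32 mm wide along rack x, 8 mm thick along rack y (1 mm rubber on its front), top 134 mm above the worktop; 55 mm free between it and the face plate. Grip and lever are pinched together along rack y, from above
- lever_pad (a point): point on the outer (rack -y) side of the lever's black pad (36 mm wide): 35 mm behind the middle of the grip at lever 0, 15 mm behind it when squeezed, about 110 mm above the worktop. The pair to be pinched is 40 mm thick at rest, 20 mm squeezed; the lever's top is 130 mm high
- fallen: square grey stoneware canister with a light wooden lid, lying on its side on the worktop at the robot's left, lid roughly away from the rack; body 56 x 56 x 84 mm, lid 52 x 52 mm, top at 100 mm, about 0.35 kg, one rigid piece (the lid does not come off). Origin: centre of its underside; z: from underside to lid; x and y: square to its sides
- canister_a: square grey stoneware canister with a light wooden lid, like the fallen one, standing in the rack next to the end stop; body 56 x 56 x 84 mm, lid 52 x 52 mm, top at 100 mm, about 0.35 kg, one rigid piece (the lid does not come off). Origin: centre of its underside; z: from underside to lid; x and y: square to its sides
- canister_b: square grey stoneware canister with a light wooden lid, like the fallen one, standing in the rack in front of canister_a, a few mm of play between them; body 56 x 56 x 84 mm, lid 52 x 52 mm, top at 100 mm, about 0.35 kg, one rigid piece (the lid does not come off). Origin: centre of its underside; z: from underside to lid; x and y: square to its sides
- mug: bystander: blue mug 80 mm wide, 95 mm high, handle at its +y; origin under its centre
- mill: bystander: turned dark wooden pepper mill, 54 mm wide, 150 mm high; origin under its centre
- bowl: bystander: white bowl 144 mm wide, 62 mm high; origin under its centre
- spoon: bystander: wooden spoon 200 mm long lying along its x; origin under its middle
- spice: bystander: amber spice jar 50 mm wide, 85 mm high; origin under its centre
- tin: bystander: plain metal tin 74 mm wide, 110 mm high; origin under its centre
Not all that is in view belongs to the job. Leave any purple or red look-alike of the canister_a alone. Leave any yellow look-alike of the fallen alone.

How it is judged:
By the outcome, as a careful person would: the job done as asked, in the order asked, and still so for the second after the job is handed in, with the robot touching nothing.
It also fails if it takes over 64 s, if anything falls off the work surface, if the arm or the gripper's body presses on something with over 40 N, if the wrist force passes 120 N, or if a joint passes its speed limit or range.

### The arm

A 6-joint arm with a two-finger parallel gripper is mounted at the origin on the work surface. World frame = base frame: x ahead of the robot, y to its left, z up, the work surface at z = 0. Lengths are in m, angles in rad, forces in N, time in s.
With the tool pointing down it reaches from about 0.275 to 0.725 m from the base axis. Payload 5.6 kg.
Tool frame: the origin (TCP) lies at the very end of the fingers, on their centre line; the grasp point (between the pads) lies 19 mm behind it; z points along the fingers, y is the line along which they close (so a half turn about z gives the same grasp; the last joint's range is limited). The gripper opens to 85 mm and grips with 20 to 120 N. Pads are 22 mm wide; open, the fingers measure 114 mm over their backs; the gripper's body (76 mm by 85 mm) begins 54 mm behind the grasp point. The pads swing forward as they close: fully open they stand 13 mm farther back than shut.
Start: joints at [1.472, 0.255, 0.108, 0, -1.424, -0.285], TCP at [0.206, 0.51, 0.198] pointing down, gripper open.
Joint ranges: [-2.95, 2.95], [-1.21, 1.97], [-1.09, 1.5], [-2.87, 1.71], [-2.94, -0.07], [-3.05, 3.05]. Speed limits (rad/s): [2.57, 2.57, 3.14, 3.14, 3.14, 3.14].

### API

Orientations are given as a unit quaternion [x, y, z, w].
In Python, from station import * gives the robot as it stands.
- The arm moves only by the tool move_arm, never from a script. Its argument "commands" is a list of rows, each a list of 7 numbers: the opening, from 0 (shut) to 1 (fully open), then the shift along the world's x, y, z in cm, then the turn, a rotation vector about the world's x, y, z in degrees. In form: [[jaw, x, y, z, ax, ay, az], ...]. A call has 1 to 8 rows; each row shifts and turns the commanded pose from where the row before left it; what a row does not reach is not made up. A row lasts 1/10 s, in which the tool goes at most 50 mm and 8.59 degrees, less where a joint would pass 70% of its speed; a pose out of reach is approached as far as the arm can. A call with a gripper value outside its range is refused whole. The fingers move at their own pace and stop on an object; the grip force is fixed at half the most. Time passes only in rows, so rows that do not move let the fingers close. It gives the time, the measured TCP pose, the force, the opening and the grip force at its end, in the units of the state.
- get_obs(): the state, without advancing time (a new reading comes with each control period).
- read_camera(name): name is "side" or "top"; returns a dict with "img" (400x640x3 uint8, blue, green, red), "fx", "fy", "cx", "cy" (pixels), "xyz" and "attitude" of the camera in the world. Camera axes: x right, y down, z forward; pixel columns grow to the right and rows downward; lengths in m; the calibration is good to about 2 mm. A picture is of the moment at which its call begins. There is no depth.
- job_done(): hands the job in; it is judged then, once.
The state is a dict: "time": time; "q": joint angles; "joint_velocities": joint speeds; "tau": joint torques, N m; "ee_pos": TCP position; "tcp_rot": TCP orientation; "contact_force": force on the tool from outside, world axes, zero at the start; "moment": the same for the moment, N m; "finger_gap": finger opening in m; "gripper_force": force on a finger pad.
Only numpy, scipy, OpenCV 4.12 (cv2) and the standard library are available. Lean on these libraries where they do the work, as an engineer would, in place of code of your own. Each camera call takes 0.05 s, during which the arm holds its last target. There are 200 camera calls.

## Working session

There is one attempt and no reset: what is moved stays moved. The work goes in short steps, Python scripts to look and compute and a tool call to move; the robot and the scene stay as the last step left them, time stands still between calls to the robot, and variables do not carry over. Pictures are saved under pics/ and viewed, at most 10 in all, crops included, and the job is handed in when it is done.

Besides the shell and the picture viewer there is one more tool, called after "Emit:" as name(argument=value, ...) on one line, values as JSON. move_arm: Moves the arm, as the interface text tells. Its arguments: {"type":"object","properties":{"commands":{"type":"array"}},"required":["commands"]}

```bash
mkdir -p pics
cat > h.py <<'E'
from station import *
import numpy as np, cv2
from scipy.spatial.transform import Rotation as R
def cam(n):
    c=read_camera(n); a=np.array(c["attitude"],float)
    c["R"]=R.from_quat(a).as_matrix() if a.size==4 else a.reshape(3,3)
    c["t"]=np.array(c["xyz"]); return c
def ray(c,u,v):
    return c["R"]@np.array([(u-c["cx"])/c["fx"],(v-c["cy"])/c["fy"],1.])
def onz(c,u,v,z):
    d=ray(c,u,v); return c["t"]+d*(z-c["t"][2])/d[2]
def proj(c,p):
    q=c["R"].T@(np.array(p)-c["t"]); return q[:2]/q[2]*[c["fx"],c["fy"]]+[c["cx"],c["cy"]]
def st():
    o=get_obs(); print({k:np.round(o[k],4).tolist() for k in ("time","ee_pos","tcp_rot","contact_force","finger_gap","gripper_force","q")})
E
python3 - <<'E'
from h import *
for n in("top","side"):
    c=cam(n); cv2.imwrite(f"pics/{n}0.png",c["img"]); print(n,c["fx"],c["cx"],c["cy"],c["t"],c["R"].round(3).tolist())
st()
E
```

```text
top 464.35284358456437 316.0128713016526 191.98425360398693 [3.12440631e-01 3.61497158e-04 1.43945459e+00] [[-0.007, -0.983, 0.183], [-1.0, 0.005, -0.013], [0.012, -0.183, -0.983]]
side 442.71502825711224 320.7386625298654 197.55689302113248 [0.50463715 0.75407063 0.75423497] [[-0.995, -0.082, 0.06], [-0.099, 0.658, -0.746], [0.021, -0.748, -0.663]]
{'time': 0.1, 'ee_pos': [0.2057, 0.5096, 0.1969], 'tcp_rot': [0.9816, -0.1908, -0.0001, 0.0008], 'contact_force': [-0.5946, -0.7571, -0.8817], 'finger_gap': 0.0849, 'gripper_force': 0.0, 'q': [1.4716, 0.2557, 0.1072, -0.0004, -1.4239, -0.2846]}
```

View pics/top0.png

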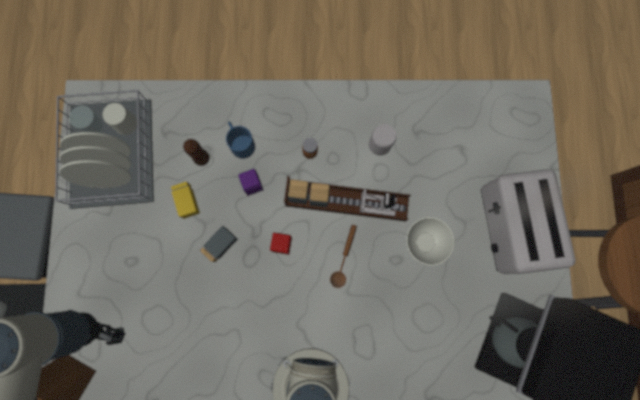

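View pics/side0.png

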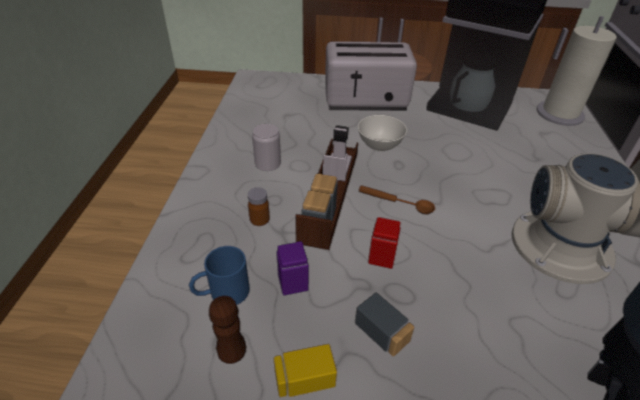

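The top view has the grey fallen canister at (219,243), and the side view has it at (384,322). It is grey with a light wooden lid. The yellow (185,200), purple (250,181) and red (281,243) blocks are look-alikes, so I'll leave them. The rack runs (286,193)–(408,205) in the top view, with canisters a and b at its left (+y) end. I'll confirm this in an enlarged crop.

Run:
```python
from h import *
t=cv2.imread("pics/top0.png"); s=cv2.imread("pics/side0.png")
f=lambda im,x,y,w,h,k:cv2.convertScaleAbs(cv2.resize(im[y:y+h,x:x+w],None,fx=k,fy=k,interpolation=cv2.INTER_CUBIC),alpha=1.5)
A=f(t,275,165,145,65,5.5)   # 797x357
B=f(t,195,220,50,45,5)  # 250x225
C=f(s,345,285,80,75,3)  # 240x225
D=f(s,285,115,85,135,1.7)
W=np.zeros((600,800,3),np.uint8); W[:A.shape[0],:A.shape[1]]=A
W[360:360+B.shape[0],:B.shape[1]]=B; W[360:360+C.shape[0],260:260+C.shape[1]]=C
W[360:360+D.shape[0],520:520+D.shape[1]]=D
cv2.imwrite("pics/c1.png",W)
```

```text
(no output)
```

View pics/c1.png

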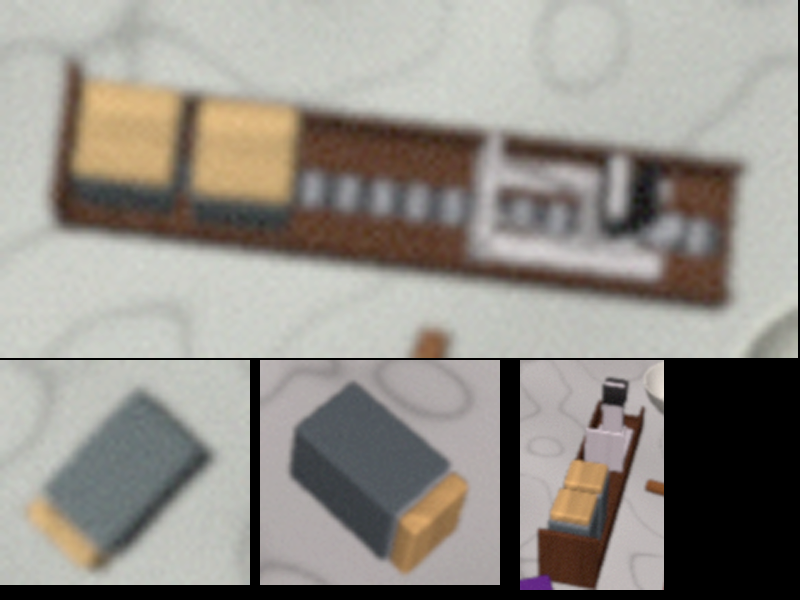

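The crop confirms it: the fallen canister is grey, with its lid towards the lower left in the top view (away from the rack). The keeper face is at about crop (488,195), i.e. top pixel (364,200). The grip and lever are at about (387,200). Next I'll measure.

Run:
```python
from h import *
c=cam("top"); im=c["img"]; hsv=cv2.cvtColor(im,cv2.COLOR_BGR2HSV)
def roi(m,x,y,w,h):
    o=np.zeros_like(m); o[y:y+h,x:x+w]=m[y:y+h,x:x+w]; return o
H,S,V=cv2.split(hsv)
print("px fallen",hsv[240,219],"lid",hsv[253,206],"lidA",hsv[188,298],"brown",hsv[204,340],"table",hsv[220,250],"face",hsv[203,363])
dark=((V<125)).astype(np.uint8)
# rack edges: per column first/last dark
m=roi(((S>70)|(V<110)).astype(np.uint8),282,165,132,65)
lo=[];up=[]
for u in range(292,404,2):
    r=np.flatnonzero(m[:,u]); up.append(onz(c,u,r[0]-.5,.045)); lo.append(onz(c,u,r[-1]+.5,0))
for L,n in((lo,"near z0"),(up,"far z45")):
    L=np.array(L)[:,:2].astype(np.float32); v=cv2.fitLine(L,cv2.DIST_HUBER,0,.01,.01).ravel(); print(n,v.round(4),"ang",np.degrees(np.arctan2(v[0],v[1])))
# lids
wood=((H>8)&(H<25)&(S>70)&(V>130)).astype(np.uint8)
for nm,b,z in(("racklids",(284,175,50,32),.114),("fallen lid",(198,225,45,40),.05)):
    k=roi(wood,*b); cs,_=cv2.findContours(k,cv2.RETR_EXTERNAL,cv2.CHAIN_APPROX_NONE)
    for q in cs:
        if len(q)<8: continue
        r=cv2.minAreaRect(q); print(nm,len(q),np.round(cv2.boxPoints(r),1).tolist(),onz(c,*r[0],z).round(4))
        w=np.array([onz(c,*p[0],z)[:2] for p in q],np.float32); print("   world rect",cv2.minAreaRect(w))
g=roi((((V<150)&(S>10))|((V<125))).astype(np.uint8)|wood,195,220,50,45)
cs,_=cv2.findContours(g,cv2.RETR_EXTERNAL,cv2.CHAIN_APPROX_NONE); q=max(cs,key=len)
r=cv2.minAreaRect(q);print("fallen sil",np.round(cv2.boxPoints(r),1).tolist(),r)
ap=cv2.approxPolyDP(q,2,True)[:,0]; print(ap.tolist(),[onz(c,*p,.056).round(3).tolist() for p in ap])
s=cam("side"); h2=cv2.cvtColor(s["img"],cv2.COLOR_BGR2HSV)
g2=roi((((h2[...,2]<115))|((h2[...,1]>80))).astype(np.uint8),345,285,80,75)
q=max(cv2.findContours(g2,cv2.RETR_EXTERNAL,cv2.CHAIN_APPROX_NONE)[0],key=len); ap=cv2.approxPolyDP(q,2,True)[:,0]
print("side",ap.tolist(),[onz(s,*p,.056).round(3).tolist() for p in ap],[onz(s,*p,.0).round(3).tolist() for p in ap])
```

```text
px fallen [90 19 80] lid [ 18  99 131] lidA [ 18 100 135] brown [ 6 85 60] table [ 36  10 132] face [165   4 117]
near z0 [ 0.1355  0.9908  0.5086 -0.1069] ang 7.787356
far z45 [ 0.12    0.9928  0.595  -0.0733] ang 6.889404
racklids 54 [[310.70001220703125, 197.89999389648438], [312.20001220703125, 183.10000610351562], [327.29998779296875, 184.60000610351562], [325.8999938964844, 199.39999389648438]] [ 0.5609 -0.0254  0.114 ]
   world rect ((0.5609577298164368, -0.02536686696112156), (0.044303685426712036, 0.04382103681564331), 83.93037414550781)
racklids 53 [[289.5, 194.60000610351562], [291.20001220703125, 179.39999389648438], [306.29998779296875, 181.0], [304.6000061035156, 196.3000030517578]] [0.5713 0.0359 0.114 ]
   world rect ((0.5714852809906006, 0.03588736057281494), (0.04439965635538101, 0.0453522615134716), 83.96624755859375)
fallen lid 26 [[200.0, 250.0], [202.0, 248.0], [212.0, 258.0], [210.0, 260.0]] [0.3854 0.3097 0.05  ]
   world rect ((0.38538339734077454, 0.3097373843193054), (0.04257272556424141, 0.00817138236016035), 45.99359893798828)
fallen sil [[194.5, 247.5], 
[... 898 characters left out ...]
.476, 0.218, 0.056], [0.494, 0.253, 0.056], [0.47, 0.227, 0.056], [0.447, 0.234, 0.056], [0.474, 0.267, 0.056], [0.475, 0.303, 0.056], [0.423, 0.352, 0.056], [0.404, 0.359, 0.056], [0.374, 0.326, 0.056], [0.367, 0.305, 0.056], [0.368, 0.291, 0.056], [0.396, 0.258, 0.056], [0.364, 0.245, 0.056], [0.358, 0.235, 0.056], [0.361, 0.222, 0.056], [0.381, 0.205, 0.056]] [[0.474, 0.175, 0.0], [0.493, 0.213, 0.0], [0.467, 0.185, 0.0], [0.442, 0.192, 0.0], [0.472, 0.228, 0.0], [0.472, 0.267, 0.0], [0.416, 0.32, 0.0], [0.396, 0.328, 0.0], [0.363, 0.291, 0.0], [0.356, 0.269, 0.0], [0.358, 0.254, 0.0], [0.388, 0.218, 0.0], [0.353, 0.204, 0.0], [0.346, 0.194, 0.0], [0.349, 0.179, 0.0], [0.371, 0.161, 0.0]]
```

Run:
```python
from h import *
for n,b in(("top",(190,215,55,55)),("side",(345,285,80,75))):
    c=cam(n); h=cv2.cvtColor(c["img"],cv2.COLOR_BGR2HSV); x,y,w,k=b
    S=h[...,1].astype(int);V=h[...,2].astype(int); tab=np.median(V[y:y+k,x:x+w][S[y:y+k,x:x+w]<20])
    print(n,"table V",tab)
    m=np.zeros(S.shape,np.uint8); m[y:y+k,x:x+w]=((V<.8*tab)|(S>55))[y:y+k,x:x+w]
    m=cv2.morphologyEx(m,cv2.MORPH_OPEN,np.ones((5,5)))
    q=max(cv2.findContours(m,cv2.RETR_EXTERNAL,cv2.CHAIN_APPROX_NONE)[0],key=len); ap=cv2.approxPolyDP(cv2.convexHull(q),1.5,True)[:,0]
    for p in ap: print(p, onz(c,*p,.056)[:2].round(3), onz(c,*p,0)[:2].round(3))
    if n=="top":
        for p in((363.7,190),(362,209)): print("keeper face top",onz(c,*p,.088).round(4))
        for v in(193,200,207): print(h[v,355:402,2].tolist())
```

```text
top table V 129.0
[225 227] [0.465 0.255] [0.471 0.265]
[236 237] [0.435 0.221] [0.44 0.23]
[236 241] [0.423 0.221] [0.427 0.23 ]
[220 258] [0.373 0.267] [0.376 0.278]
[212 261] [0.364 0.29 ] [0.367 0.302]
[203 253] [0.388 0.317] [0.391 0.33 ]
[203 249] [0.4   0.318] [0.403 0.331]
[215 232] [0.45  0.284] [0.455 0.296]
[221 227] [0.465 0.267] [0.471 0.277]
keeper face top [ 0.5689 -0.1584  0.088 ]
keeper face top [ 0.512 -0.152  0.088]
[60, 59, 60, 57, 64, 66, 75, 90, 106, 117, 112, 91, 80, 67, 67, 57, 65, 60, 60, 53, 53, 49, 51, 50, 50, 43, 45, 45, 45, 44, 61, 80, 95, 86, 72, 62, 59, 58, 59, 68, 73, 73, 73, 75, 81, 82, 89]
[73, 83, 93, 83, 73, 71, 87, 105, 117, 114, 90, 69, 64, 69, 71, 77, 74, 75, 76, 77, 79, 76, 74, 74, 82, 90, 101, 98, 89, 70, 83, 112, 118, 95, 60, 29, 27, 18, 34, 58, 81, 87, 76, 71, 65, 65, 64]
[62, 62, 65, 63, 69, 88, 105, 122, 124, 115, 111, 108, 106, 100, 97, 97, 95, 92, 94, 98, 96, 98, 92, 87, 88, 97, 98, 95, 86, 72, 51, 40, 47, 57, 55, 57, 66, 77, 92, 105, 110, 107, 107, 93, 82, 91, 103]
side table V 116.0
[373 293] [0.441 0.231] [0.436 0.189]
[378 293] [0.432 0.23 ] [0.426 0.188]
[413 325] [0.369 0.293] [0.358 0.256]
[410 340] [0.376 0.324] [0.365 0.289]
[395 354] [0.402 0.354] [0.394 0.321]
[390 354] [0.411 0.355] [0.403 0.322]
[383 350] [0.423 0.348] [0.416 0.316]
[355 324] [0.473 0.303] [0.47  0.267]
[356 308] [0.472 0.269] [0.47 0.23]
```

Emit:
move_arm(commands=[[1, 3, -3.3, 0.7, 0, 0, -3], [1, 3, -3.3, 0.7, 0, 0, -3], [1, 3, -3.3, 0.7, 0, 0, -3], [1, 3, -3.3, 0.7, 0, 0, -3], [1, 3, -3.3, 0.7, 0, 0, -3], [1, 3, -3.3, 0.7, 0, 0, -3], [1, 3, -3.3, 0.7, 0, 0, -2], [1, 0, 0, 0, 0, 0, 0]])

```text
time: 1.1
ee_pos: [0.4188, 0.2757, 0.2478]
tcp_rot: [0.932, -0.361, 0.001, -0.0]
contact_force: [-0.5, 1.1, -0.2]
finger_gap: 0.0851
gripper_force: 0.0
```

Emit:
move_arm(commands=[[1, -1, 0.8, -1, -5, -5.6, 0], [1, -1, 0.8, -1, -5, -5.6, 0], [1, -1, 0.8, -2, -5, -5.6, 0], [1, -1, 0.8, -2, -5, -5.6, 0], [1, -1, 0.8, -3, -5, -5.6, 0], [1, -0.8, 0.8, -3, -4.8, -5.7, 0], [1, 0, 0, 0, 0, 0, 0]])

```text
time: 1.8
ee_pos: [0.3555, 0.3258, 0.1201]
tcp_rot: [0.862, -0.326, 0.362, 0.141]
contact_force: [1.0, -1.5, -0.1]
finger_gap: 0.0855
gripper_force: 0.0
```

Run:
```python
from h import *
st(); print(R.from_quat(get_obs()["tcp_rot"]).as_matrix().round(3))
```

```text
{'time': 1.8, 'ee_pos': [0.3555, 0.3258, 0.1201], 'tcp_rot': [0.8618, -0.326, 0.3622, 0.1411], 'contact_force': [0.9849, -1.5307, -0.1068], 'finger_gap': 0.0855, 'gripper_force': 0.0, 'q': [1.5382, 0.3658, -0.4665, 0.5937, -1.3641, -1.0072]}
[[ 0.525 -0.664  0.532]
 [-0.46  -0.748 -0.479]
 [ 0.716  0.007 -0.698]]
```

Emit:
move_arm(commands=[[1, 0.3, -0.2, -1, 0, 0, 0], [1, 2, -1.6, -2.7, 0, 0, 0], [1, 2, -1.6, -2.7, 0, 0, 0], [1, 1.4, -1.2, -2, 0, 0, 0], [1, 0.8, -0.7, -1.2, 0, 0, 0], [1, 0, 0, 0, 0, 0, 0]])

```text
time: 2.4
ee_pos: [0.4239, 0.2718, 0.031]
tcp_rot: [0.862, -0.334, 0.358, 0.134]
contact_force: [0.0, -0.5, 0.4]
finger_gap: 0.0855
gripper_force: 0.0
```

Run:
```python
from h import *
st()
f=lambda im,x,y,w,h,k:cv2.convertScaleAbs(cv2.resize(im[y:y+h,x:x+w],None,fx=k,fy=k,interpolation=cv2.INTER_CUBIC),alpha=1.5)
t=cam("top")["img"]; s=cam("side")["img"]
cv2.imwrite("pics/g1.png",np.hstack([f(t,170,200,100,100,4),f(s,330,260,100,100,4)]))
```

```text
{'time': 2.4, 'ee_pos': [0.4239, 0.2718, 0.031], 'tcp_rot': [0.8619, -0.3336, 0.3576, 0.1341], 'contact_force': [0.0329, -0.4869, 0.4334], 'finger_gap': 0.0855, 'gripper_force': 0.0, 'q': [1.3496, 0.4309, -0.6768, 0.7806, -1.0694, -1.1196]}
```

View pics/g1.png

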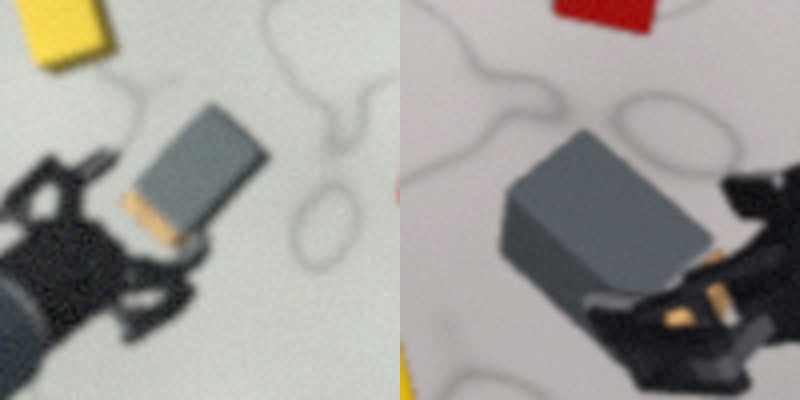

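The top crop shows the fingers straddling the lid end, with the left tip at about (112,155) and the right tip at about (198,238). They look off-centre by a few mm, so I'll check that numerically.

Run:
```python
from h import *
c=cam("top"); s=cam("side"); o=get_obs(); p=np.array(o["ee_pos"]); M=R.from_quat(o["tcp_rot"]).as_matrix()
for q,n in((p,"tcp"),(p+.0425*M[:,1],"f+"),(p-.0425*M[:,1],"f-")): print(n,((proj(c,q)-[170,200])*4).round(),((proj(s,q)-[330,260])*4+[400,0]).round())
# top-face corners seen in crop
for u,v in((212,103),(270,155),(133,190),(185,235)): print(onz(c,170+u/4,200+v/4,.056)[:2].round(4))
for u,v in((585,128),(508,192),(500,250),(712,240)): print(onz(s,330+(u-400)/4,260+v/4,0 if (u,v)==(500,250) else .056)[:2].round(4))
```

```text
tcp [197. 166.] [604. 244.]
f+ [238. 204.] [663. 194.]
f- [156. 129.] [542. 298.]
[0.4684 0.2608]
[0.4294 0.2167]
[0.4042 0.3172]
[0.371  0.2778]
[0.4351 0.2279]
[0.4706 0.2684]
[0.4704 0.2633]
[0.3771 0.2836]
```

Emit:
move_arm(commands=[[1, -0.1, -0.5, -0.9, 0, 0, 0], [1, 0, 0, 0, 0, 0, 0], [0, 0, 0, 0, 0, 0, 0], [0, 0, 0, 0, 0, 0, 0], [0, 0, 0, 0, 0, 0, 0], [0, 0, 0, 0, 0, 0, 0], [0, 0, 0, 0, 0, 0, 0]])

```text
time: 3.3
ee_pos: [0.4221, 0.2699, 0.0222]
tcp_rot: [0.862, -0.331, 0.359, 0.133]
contact_force: [-2.0, 3.0, 5.9]
finger_gap: 0.054
gripper_force: 63.5
```

Emit:
move_arm(commands=[[0, 0, 0, 2, 0, 0, 0], [0, 0, 0, 4, 0, 0, 0], [0, 0, 0, 4, 0, 0, 0], [0, 0, 0, 0, 5.3, 6, 0], [0, 0, 0, 0, 5.3, 6, 0], [0, 0, 0, 0, 5.3, 6, 0], [0, 0, 0, 0, 5.3, 6, 0], [0, 0, 0, 0, 5.3, 6, 0]])

```text
time: 4.1
ee_pos: [0.4207, 0.2693, 0.1213]
tcp_rot: [0.933, -0.358, 0.037, 0.014]
contact_force: [0.6, -1.1, -5.7]
finger_gap: 0.0543
gripper_force: 64.7
```

Emit:
move_arm(commands=[[0, 0, 0, 0, 5.3, 6, 0], [0, 0, 0, 0, 5.3, 6, 0], [0, 0, 0, 0, 5.3, 6, 0], [0, 0, 0, 0, 5.3, 6, 0], [0, 0, 0, 0, 5.3, 6, 0], [0, 0, 0, 0, 5.3, 6, 0], [0, 0, 0, 0, 0, 0, 0]])

```text
time: 4.8
ee_pos: [0.4222, 0.2659, 0.1161]
tcp_rot: [0.865, -0.338, -0.349, -0.126]
contact_force: [-0.3, 0.2, -5.6]
finger_gap: 0.0543
gripper_force: 64.9
```

Run:
```python
from h import *
st(); print(R.from_quat(get_obs()["tcp_rot"]).as_matrix().round(3))
f=lambda im,x,y,w,h,k:cv2.convertScaleAbs(cv2.resize(im[y:y+h,x:x+w],None,fx=k,fy=k,interpolation=cv2.INTER_CUBIC),alpha=1.5)
t=cam("top")["img"]; s=cam("side")["img"]
cv2.imwrite("pics/g2.png",np.hstack([f(t,170,190,100,120,4),f(s,330,220,100,120,4)]))
```

```text
{'time': 4.8, 'ee_pos': [0.4222, 0.2659, 0.1161], 'tcp_rot': [0.8649, -0.3377, -0.3493, -0.1259], 'contact_force': [-0.2526, 0.2268, -5.6441], 'finger_gap': 0.0543, 'gripper_force': 64.9204, 'q': [0.3322, 0.5228, 0.2532, -0.6484, -1.7088, 0.5392]}
[[ 0.528 -0.672 -0.519]
 [-0.496 -0.74   0.454]
 [-0.689  0.018 -0.724]]
```

View pics/g2.png

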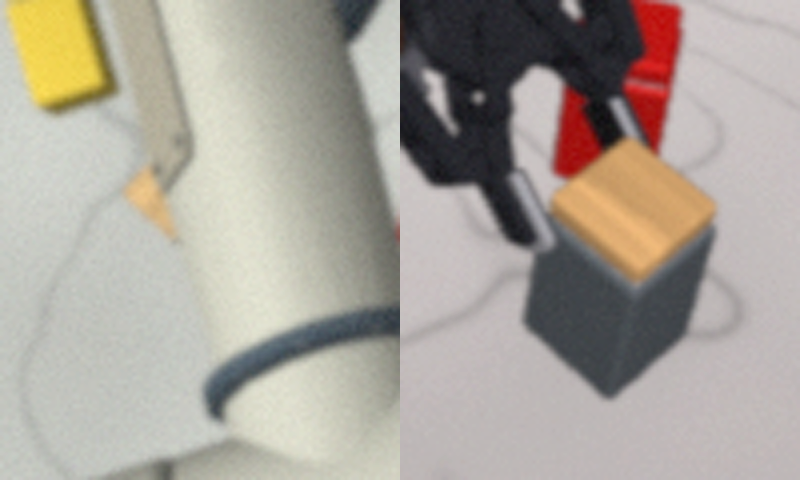

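The side crop shows the canister held upright, with its lid on top. I'll lower it and watch the force.

Emit:
move_arm(commands=[[0, 0, 0, -2, 0.8, 1, 0], [0, 0, 0, -2.5, 0, 0, 0], [0, 0, 0, -1.3, 0, 0, 0], [0, 0, 0, -0.5, 0, 0, 0], [0, 0, 0, 0, 0, 0, 0]])

```text
time: 5.4
ee_pos: [0.4216, 0.2694, 0.059]
tcp_rot: [0.865, -0.332, -0.354, -0.131]
contact_force: [-0.6, 0.1, -4.5]
finger_gap: 0.0539
gripper_force: 64.9
```

Emit:
move_arm(commands=[[0, 0, 0, -0.3, 0, 0, 0], [0, 0, 0, -0.2, 0, 0, 0], [0, 0, 0, 0, 0, 0, 0]])

```text
time: 5.7
ee_pos: [0.4221, 0.2691, 0.054]
tcp_rot: [0.865, -0.332, -0.354, -0.131]
contact_force: [0.2, 0.7, -4.6]
finger_gap: 0.0539
gripper_force: 64.9
```

Emit:
move_arm(commands=[[0, 0, 0, -0.4, 0, 0, 0], [0, 0, 0, -0.3, 0, 0, 0], [0, 0, 0, 0, 0, 0, 0]])

```text
time: 6.0
ee_pos: [0.4216, 0.2689, 0.0462]
tcp_rot: [0.864, -0.332, -0.354, -0.131]
contact_force: [0.2, 0.1, -4.0]
finger_gap: 0.0541
gripper_force: 64.9
```

Emit:
move_arm(commands=[[0, 0, 0, -0.2, 0, 0, 0], [0, 0, 0, -0.2, 0, 0, 0], [0, 0, 0, 0, 0, 0, 0]])

```text
time: 6.3
ee_pos: [0.4223, 0.2688, 0.0432]
tcp_rot: [0.865, -0.332, -0.354, -0.131]
contact_force: [1.8, -1.7, 0.6]
finger_gap: 0.0546
gripper_force: 65.4
```

Emit:
move_arm(commands=[[0, 0, 0, -0.1, 0, 0, 0], [0, 0, 0, 0, 0, 0, 0], [0, 0, 0, 0, 0, 0, 0]])

```text
time: 6.6
ee_pos: [0.4225, 0.2685, 0.0429]
tcp_rot: [0.865, -0.332, -0.353, -0.131]
contact_force: [1.8, -4.4, 7.2]
finger_gap: 0.054
gripper_force: 66.0
```

Emit:
move_arm(commands=[[0.5, 0, 0, 0, 0, 0, 0], [1, 0, 0, 0, 0, 0, 0], [1, 0, 0, 0, 0, 0, 0], [1, 0, 0, 0, 0, 0, 0], [1, 1, -0.9, 1.4, 0, 0, 0], [1, 2, -1.8, 2.8, 0, 0, 0], [1, 2, -1.8, 2.8, 0, 0, 0], [1, 1.5, -1.3, 4, 0, 0, 0]])

```text
time: 7.4
ee_pos: [0.4866, 0.2101, 0.1512]
tcp_rot: [0.864, -0.333, -0.356, -0.13]
contact_force: [1.5, 1.5, -0.9]
finger_gap: 0.0851
gripper_force: 0.0
```

Emit:
move_arm(commands=[[1, 0, 0, 2, -5.6, -6.4, 0], [1, 0, 0, 2, -5.6, -6.4, 0], [1, 0, 0, 1, -5.6, -6.4, 0], [1, 0, 0, 0, -5.6, -6.4, 0], [1, 0, 0, 0, -5.5, -6.3, 0], [1, 0, 0, 0, -1.4, -1.6, 0], [1, 0, 0, 0, 0, 0, 0]])

```text
time: 8.1
ee_pos: [0.485, 0.2123, 0.2019]
tcp_rot: [0.934, -0.357, 0.002, -0.0]
contact_force: [0.5, -0.1, -0.4]
finger_gap: 0.0854
gripper_force: 0.0
```

Run:
```python
from h import *
st(); print(R.from_quat(get_obs()["tcp_rot"]).as_matrix().round(3))
f=lambda im,x,y,w,h,k:cv2.convertScaleAbs(cv2.resize(im[y:y+h,x:x+w],None,fx=k,fy=k,interpolation=cv2.INTER_CUBIC),alpha=1.5)
t=cam("top")["img"]; s=cam("side")["img"]
cv2.imwrite("pics/g3.png",np.hstack([f(t,170,190,100,120,4),f(s,330,240,100,120,4)]))
```

```text
{'time': 8.1, 'ee_pos': [0.485, 0.2123, 0.2019], 'tcp_rot': [0.9343, -0.3565, 0.0016, -0.0004], 'contact_force': [0.4627, -0.0766, -0.3591], 'finger_gap': 0.0854, 'gripper_force': 0.0, 'q': [0.7105, 0.2108, 0.0601, 0.0025, -1.4179, 0.1308]}
[[ 0.746 -0.666  0.003]
 [-0.666 -0.746 -0.   ]
 [ 0.003 -0.002 -1.   ]]
```

View pics/g3.png

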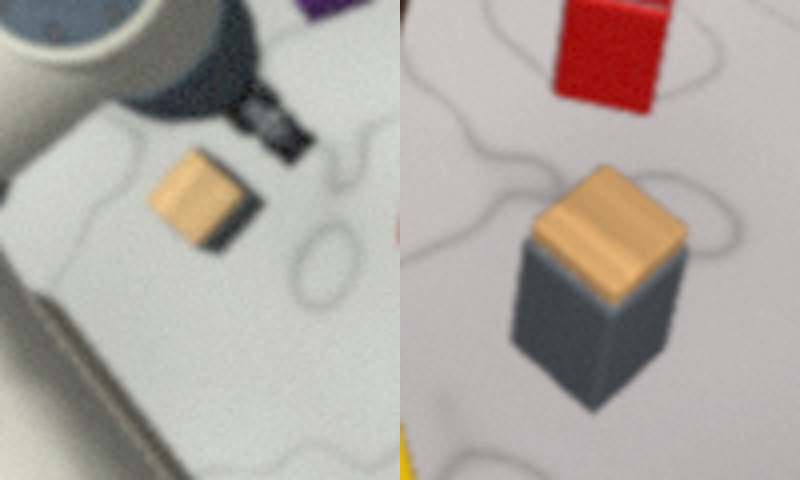

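Both views show the canister standing free. The lid centre is at about top px (219.8,239.2) and side px (382.5,298.8).

Run:
```python
from h import *
c=cam("top"); s=cam("side")
def lids(c,b,z):
    h=cv2.cvtColor(c["img"],cv2.COLOR_BGR2HSV); x,y,w,k=b; m=np.zeros(h.shape[:2],np.uint8)
    m[y:y+k,x:x+w]=((h[...,1]>55)&(h[...,2]>85)&(h[...,0]<30))[y:y+k,x:x+w]
    for q in cv2.findContours(m,cv2.RETR_EXTERNAL,cv2.CHAIN_APPROX_NONE)[0]:
        if len(q)<20: continue
        M=cv2.moments(q); u=(M["m10"]/M["m00"],M["m01"]/M["m00"])
        w_=np.array([onz(c,*p[0],z)[:2] for p in q],np.float32); r=cv2.minAreaRect(w_)
        print(np.round(u,1),onz(c,*u,z)[:2].round(4),np.round(r[0],4),np.round(r[1],4),round(r[2],1))
lids(c,(200,220,40,40),.1); lids(s,(350,270,65,60),.1)
print("rack top"); lids(c,(284,172,50,34),.114); print("rack side"); lids(s,(300,170,45,50),.114)
```

```text
[218.3 238.7] [0.4261 0.2649] [0.4262 0.2648] [0.0518 0.0517] 49.4
[381.8 298. ] [0.4295 0.2729] [0.4296 0.2718] [0.0566 0.0545] 48.9
rack top
[319.1 191.8] [ 0.5591 -0.0255] [ 0.5588 -0.0267] [0.0553 0.0532] 89.3
[297.7 188.7] [0.5686 0.0366] [0.5689 0.0368] [0.0538 0.0527] 81.2
rack side
[314.4 194.2] [0.5779 0.0244] [0.5785 0.0146] [0.0462 0.131 ] 3.2
```

Emit:
move_arm(commands=[[1, -2.8, 2.8, 0, 0, 0, 0], [1, -2.9, 2.8, 0, 0, 0, 0], [1, 0, 0, -3, 0, 0, 0], [1, 0, 0, -4, 0, 0, 0], [1, 0, 0, -4, 0, 0, 0], [1, 0, 0, -3, 0, 0, 0], [1, 0, 0, -1.5, 0, 0, 0], [1, 0, 0, 0, 0, 0, 0]])

```text
time: 9.1
ee_pos: [0.4292, 0.265, 0.044]
tcp_rot: [0.933, -0.36, 0.0, 0.002]
contact_force: [0.1, -0.5, 0.4]
finger_gap: 0.0853
gripper_force: 0.0
```

Emit:
move_arm(commands=[[1, 0, 0, -0.4, 0, 0, 0], [0, 0, 0, 0, 0, 0, 0], [0, 0, 0, 0, 0, 0, 0], [0, 0, 0, 0, 0, 0, 0], [0, 0, 0, 0, 0, 0, 0], [0, 0, 0, 0, 0, 0, 0]])

```text
time: 9.7
ee_pos: [0.4302, 0.2668, 0.0443]
tcp_rot: [0.934, -0.358, 0.002, -0.001]
contact_force: [-1.9, -3.1, 6.6]
finger_gap: 0.0535
gripper_force: 61.5
```

Emit:
move_arm(commands=[[0, 0, 0, 3, 0, 0, 0], [0, 0, 0, 5, 0, 0, 0], [0, 0, 0, 4, 0, 0, 0], [0, 1, -3, 3, 0, 0, -6], [0, 1, -3, 0, 0, 0, -6], [0, 1, -3, 0, 0, 0, -6], [0, 1, -3, 0, 0, 0, -6], [0, 1, -3, 0, 0, 0, -6]])

```text
time: 10.5
ee_pos: [0.4795, 0.1159, 0.1925]
tcp_rot: [0.808, -0.59, 0.001, 0.0]
contact_force: [-0.1, 0.1, -3.4]
finger_gap: 0.0529
gripper_force: 65.4
```

Emit:
move_arm(commands=[[0, 1, -3, 0, 0, 0, -6], [0, 1, -3, 0, 0, 0, -6], [0, 1, -3, 0, 0, 0, -6], [0, 1.2, -3.5, 0, 0, 0, -6], [0, 1.5, -4, 0, 0, 0, -1.6], [0, 1.5, -4.3, 0, 0, 0, 0], [0, 0, 0, 0, 0, 0, 0], [0, 0, 0, 0, 0, 0, 0]])

```text
time: 11.3
ee_pos: [0.5514, -0.0918, 0.1918]
tcp_rot: [-0.658, 0.753, -0.001, -0.001]
contact_force: [0.7, 0.9, -4.5]
finger_gap: 0.0529
gripper_force: 65.6
```

Run:
```python
from h import *
st(); print(R.from_quat(get_obs()["tcp_rot"]).as_matrix().round(3))
```

```text
{'time': 11.3, 'ee_pos': [0.5514, -0.0918, 0.1918], 'tcp_rot': [-0.6577, 0.7533, -0.0006, -0.0008], 'contact_force': [0.6825, 0.9064, -4.5491], 'finger_gap': 0.0529, 'gripper_force': 65.5934, 'q': [0.1163, 0.2748, 0.1191, 0.0019, -1.4157, -0.2519]}
[[-0.135 -0.991 -0.   ]
 [-0.991  0.135 -0.002]
 [ 0.002  0.    -1.   ]]
```

Emit:
move_arm(commands=[[0, 0.1, 0.1, -3, 0, 0, 0], [0, 0, 0, -3.5, 0, 0, 0], [0, 0, 0, -2, 0, 0, 0], [0, 0, 0, 0, 0, 0, 0]])

```text
time: 11.7
ee_pos: [0.5499, -0.0885, 0.1043]
tcp_rot: [-0.659, 0.752, 0.001, -0.003]
contact_force: [-0.6, 0.6, -3.9]
finger_gap: 0.0534
gripper_force: 65.6
```

Run:
```python
from h import *
f=lambda im,x,y,w,h,k:cv2.convertScaleAbs(cv2.resize(im[y:y+h,x:x+w],None,fx=k,fy=k,interpolation=cv2.INTER_CUBIC),alpha=1.5)
t=cam("top")["img"]; s=cam("side")["img"]
cv2.imwrite("pics/g4.png",np.hstack([f(t,275,150,135,120,3),f(s,285,100,95,120,4)[:360,:380]]))
```

```text
(no output)
```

View pics/g4.png

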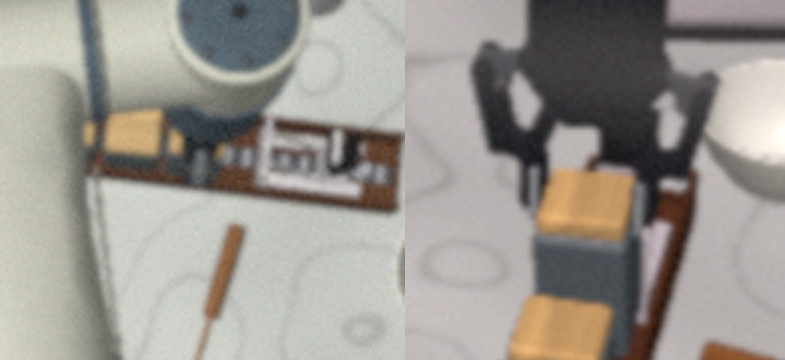

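The side crop shows the held canister in line with canister b and upright. I'll nudge it to the centre line and lower it.

Emit:
move_arm(commands=[[0, 0.3, -0.25, -1, 0, 0, 0], [0, 0, 0, -0.8, 0, 0, 0], [0, 0, 0, -0.6, 0, 0, 0], [0, 0, 0, 0, 0, 0, 0]])

```text
time: 12.2
ee_pos: [0.5551, -0.0925, 0.0825]
tcp_rot: [-0.659, 0.753, -0.001, -0.001]
contact_force: [-0.8, 0.2, -4.8]
finger_gap: 0.0529
gripper_force: 65.6
```

Emit:
move_arm(commands=[[0, 0, 0, -0.6, 0, 0, 0], [0, 0, 0, -0.5, 0, 0, 0], [0, 0, 0, -0.3, 0, 0, 0], [0, 0, 0, 0, 0, 0, 0]])

```text
time: 12.6
ee_pos: [0.5555, -0.0925, 0.0691]
tcp_rot: [-0.659, 0.752, -0.001, -0.001]
contact_force: [0.4, -0.3, -4.1]
finger_gap: 0.0532
gripper_force: 65.6
```

Emit:
move_arm(commands=[[0, -0.2, 0, -0.4, 0, 0, 0], [0, 0, 0, -0.3, 0, 0, 0], [0, 0, 0, -0.2, 0, 0, 0], [0, 0, 0, 0, 0, 0, 0]])

```text
time: 13.0
ee_pos: [0.5537, -0.0925, 0.0603]
tcp_rot: [-0.659, 0.752, -0.001, -0.001]
contact_force: [-0.4, -0.9, -4.3]
finger_gap: 0.0526
gripper_force: 65.6
```

Emit:
move_arm(commands=[[0, 0, 0, -0.15, 0, 0, 0], [0, 0, 0, -0.1, 0, 0, 0], [0, 0, 0, 0, 0, 0, 0]])

```text
time: 13.3
ee_pos: [0.5541, -0.0927, 0.0586]
tcp_rot: [-0.659, 0.752, -0.002, -0.0]
contact_force: [-0.4, -0.6, -1.2]
finger_gap: 0.0533
gripper_force: 65.9
```

Emit:
move_arm(commands=[[0, 0, 0, -0.1, 0, 0, 0], [0, 0, 0, 0, 0, 0, 0], [0.5, 0, 0, 0, 0, 0, 0], [1, 0, 0, 0, 0, 0, 0], [1, 0, 0, 0, 0, 0, 0], [1, 0, 0, 0, 0, 0, 0], [1, 0, 0, 2, 0, 0, 0], [1, 0, 0, 4, 0, 0, 0]])

```text
time: 14.1
ee_pos: [0.5517, -0.0923, 0.1147]
tcp_rot: [-0.659, 0.753, 0.001, -0.003]
contact_force: [0.8, -0.4, -0.0]
finger_gap: 0.0855
gripper_force: 0.0
```

Emit:
move_arm(commands=[[1, 0, 0, 5, 0, 0, 8], [1, 0, 0, 5, 0, 0, 8], [1, -2, 0, 4, 0, 0, 8], [1, -4, 0, 2, 0, 0, 8], [1, -4, 0, 0, 0, 0, 8], [1, -4, 0, 0, 0, 0, 8], [1, 0, 0, 0, 0, 0, 8]])

```text
time: 14.8
ee_pos: [0.4109, -0.0927, 0.279]
tcp_rot: [0.936, -0.352, 0.003, -0.001]
contact_force: [0.3, 0.7, -0.2]
finger_gap: 0.0857
gripper_force: 0.0
```

Run:
```python
from h import *
st()
f=lambda im,x,y,w,h,k:cv2.convertScaleAbs(cv2.resize(im[y:y+h,x:x+w],None,fx=k,fy=k,interpolation=cv2.INTER_CUBIC),alpha=1.5)
t=cam("top")["img"]; s=cam("side")["img"]; cv2.imwrite("pics/t5.png",t); cv2.imwrite("pics/s5.png",s)
a=f(t,275,165,145,65,5.5); b=f(s,285,100,145,45,5.5)
cv2.imwrite("pics/g5.png",np.vstack([a[:350],b[:,:a.shape[1]]]))
```

```text
{'time': 14.8, 'ee_pos': [0.4109, -0.0927, 0.279], 'tcp_rot': [0.9358, -0.3524, 0.0033, -0.0014], 'contact_force': [0.2833, 0.6646, -0.2435], 'finger_gap': 0.0857, 'gripper_force': 0.0, 'q': [0.1542, -0.0227, -0.0083, 0.0008, -1.5781, 0.6964]}
```

View pics/g5.png

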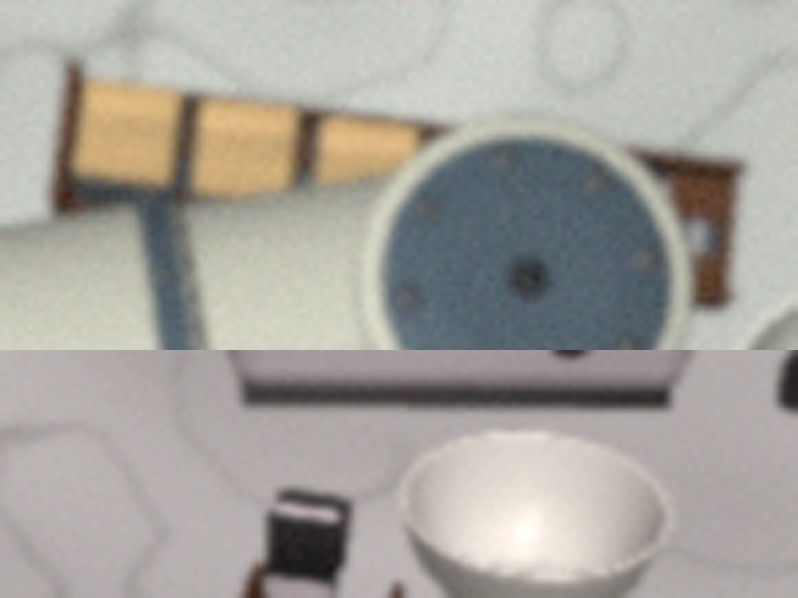

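The top crop shows all three lids in line, with the new one at (365,150) crop. The side crop shows the grip's dark rubber front at crop (305,540), i.e. side px (340,134), with its light top edge at (341,129). Next I'll work out where the grip is.

Run:
```python
from h import *
c=cam("top"); s=cam("side")
for u in((387.3,193),(387.3,200),(386.3,206),(392,200)): print("top",u,onz(c,*u,.134)[:2].round(4),onz(c,*u,.130)[:2].round(4))
for u in((335.5,128.5),(347.5,130),(341,128.5)): print("side",u,onz(s,*u,.134)[:2].round(4))
uy=np.array([.1305,.9914]);ux=np.array([.9914,-.1305])
t=cv2.imread("pics/top0.png"); print("start gray columns rows192-208:")
for v in range(190,212,3): print(v,t[v,376:400].mean(1).round().astype(int).tolist())
sd=cv2.imread("pics/s5.png")
for v in range(122,150,3): print(v,sd[v,328:356].mean(1).round().astype(int).tolist())
```

```text
top (387.3, 193) [ 0.5511 -0.2205] [ 0.5519 -0.2212]
top (387.3, 200) [ 0.5308 -0.2198] [ 0.5315 -0.2205]
top (386.3, 206) [ 0.5135 -0.2163] [ 0.5141 -0.217 ]
top (392, 200) [ 0.5308 -0.2332] [ 0.5314 -0.2339]
side (335.5, 128.5) [ 0.5501 -0.2143]
side (347.5, 130) [ 0.5191 -0.2113]
side (341, 128.5) [ 0.5361 -0.2161]
start gray columns rows192-208:
190 [80, 86, 89, 98, 100, 101, 103, 104, 106, 111, 114, 118, 119, 120, 122, 118, 120, 121, 124, 124, 125, 122, 121, 118]
193 [42, 44, 39, 37, 38, 30, 29, 35, 39, 53, 77, 92, 84, 65, 52, 54, 53, 56, 57, 64, 65, 69, 69, 74]
196 [115, 121, 116, 113, 112, 107, 98, 87, 66, 74, 107, 120, 106, 73, 42, 31, 26, 25, 33, 35, 33, 43, 40, 32]
199 [86, 81, 86, 93, 103, 104, 103, 91, 70, 80, 108, 118, 97, 59, 33, 12, 24, 34, 56, 81, 81, 66, 51, 51]
202 [84, 79, 62, 61, 76, 93, 93, 77, 70, 86, 114, 113, 87, 51, 29, 25, 16, 31, 42, 53, 58, 54, 44, 39]
205 [101, 88, 69, 73, 85, 96, 96, 81, 58, 51, 55, 49, 38, 26, 19, 33, 33, 54, 73, 94, 103, 104, 91, 74]
208 [101, 99, 98, 106, 107, 103, 99, 94, 88, 79, 73, 78, 86, 84, 79, 74, 79, 91, 99, 99, 95, 88, 76, 73
[... 748 characters left out ...]
 26, 48, 87, 113, 121, 123, 122, 122, 122, 123]
137 [119, 121, 119, 114, 106, 74, 34, 22, 18, 22, 22, 24, 19, 18, 20, 20, 21, 23, 25, 56, 101, 120, 123, 124, 124, 124, 123, 122]
140 [117, 110, 84, 54, 41, 41, 41, 40, 34, 28, 27, 23, 22, 20, 22, 20, 19, 31, 68, 100, 117, 122, 122, 121, 121, 122, 122, 122]
143 [109, 80, 45, 29, 51, 84, 100, 105, 105, 107, 107, 107, 106, 106, 103, 99, 92, 81, 95, 113, 120, 121, 121, 120, 121, 123, 120, 111]
146 [65, 41, 23, 22, 32, 59, 94, 103, 108, 109, 108, 108, 110, 111, 108, 109, 98, 79, 84, 96, 104, 109, 110, 111, 113, 114, 105, 77]
149 [39, 21, 17, 21, 39, 67, 96, 106, 107, 106, 109, 111, 109, 110, 110, 108, 98, 68, 38, 29, 32, 29, 29, 32, 31, 32, 32, 32]
```

Emit:
move_arm(commands=[[0.9, 2, -3, 0, 0, 0, 6.7], [0.9, 3, -3, 0, 0, 0, 6.7], [0.9, 3, -3, -2, 0, 0, 6.7], [0.9, 3, -3, -3, 0, 0, 6.7], [0.9, 1.2, -0.8, -3, 0, 0, 6.7], [0.9, 0, 0, 0, 0, 0, 0]])

```text
time: 15.6
ee_pos: [0.5339, -0.2198, 0.1909]
tcp_rot: [0.997, -0.072, -0.005, -0.002]
contact_force: [-0.2, -0.0, -1.4]
finger_gap: 0.0768
gripper_force: 0.0
```

Run:
```python
from h import *
st(); M=R.from_quat(get_obs()["tcp_rot"]).as_matrix(); print(M.round(3)); print("closing deg",np.degrees(np.arctan2(M[1,1],M[0,1])))
```

```text
{'time': 15.6, 'ee_pos': [0.5339, -0.2198, 0.1909], 'tcp_rot': [0.9974, -0.0722, -0.0046, -0.002], 'contact_force': [-0.1628, -0.0417, -1.4046], 'finger_gap': 0.0768, 'gripper_force': 0.0, 'q': [-0.1223, 0.3195, 0.1808, -0.0036, -1.4416, 1.5492]}
[[ 0.99  -0.144 -0.009]
 [-0.144 -0.99   0.005]
 [-0.01  -0.003 -1.   ]]
closing deg -98.2761650830522
```

Emit:
move_arm(commands=[[0.9, 0, -0.15, -3, 0, 0, 0], [0.9, 0, 0, -2, 0, 0, 0], [0.9, 0, 0, -1.5, 0, 0, 0], [0.9, 0, 0, 0, 0, 0, 0]])

```text
time: 16.0
ee_pos: [0.534, -0.2203, 0.1318]
tcp_rot: [0.997, -0.072, -0.0, -0.001]
contact_force: [-0.3, -0.3, -0.5]
finger_gap: 0.0768
gripper_force: 0.0
```

Emit:
move_arm(commands=[[0.9, 0, 0, -1.5, 0, 0, 0], [0.9, 0, 0, -1.5, 0, 0, 0], [0.9, 0, 0, -0.6, 0, 0, 0], [0.9, 0, 0, 0, 0, 0, 0]])

```text
time: 16.4
ee_pos: [0.535, -0.2208, 0.0977]
tcp_rot: [0.997, -0.071, 0.001, -0.001]
contact_force: [0.1, 0.8, 0.3]
finger_gap: 0.0771
gripper_force: 0.0
```

Run:
```python
from h import *
st()
f=lambda im,x,y,w,h,k:cv2.convertScaleAbs(cv2.resize(im[y:y+h,x:x+w],None,fx=k,fy=k,interpolation=cv2.INTER_CUBIC),alpha=1.5)
t=cam("top")["img"]; s=cam("side")["img"]
cv2.imwrite("pics/g6.png",np.hstack([f(t,300,155,120,80,3.3),f(s,290,90,100,140,4)[:480]][1:]))
```

```text
{'time': 16.4, 'ee_pos': [0.535, -0.2208, 0.0977], 'tcp_rot': [0.9975, -0.0712, 0.0013, -0.0006], 'contact_force': [0.1299, 0.8427, 0.3387], 'finger_gap': 0.0771, 'gripper_force': 0.0, 'q': [-0.1224, 0.3578, -0.0052, -0.0015, -1.2053, 1.5513]}
```

View pics/g6.png

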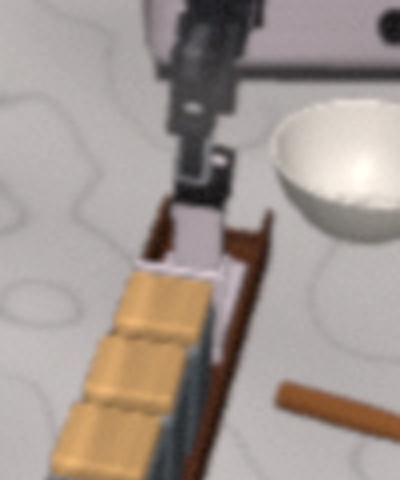

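The side crop shows the front finger at about x=192, just ahead of the grip (180–232), roughly 5 mm off towards +x. All three canisters stand. I'll shift slightly and pinch.

Emit:
move_arm(commands=[[0.9, -0.4, 0, -0.4, 0, 0, 0], [0.6, 0, 0, 0, 0, 0, 0], [0.3, 0, 0, 0, 0, 0, 0], [0, 0, 0, 0, 0, 0, 0], [0, 0, 0, 0, 0, 0, 0], [0, 0, 0, 0, 0, 0, 0], [0, 0, 0, 0, 0, 0, 0]])

```text
time: 17.2
ee_pos: [0.5311, -0.2215, 0.0956]
tcp_rot: [0.998, -0.07, 0.002, 0.0]
contact_force: [-4.2, 2.5, 10.8]
finger_gap: 0.0104
gripper_force: 64.1
```

The gap reads 10 mm where about 20 was expected, so I'll look before doing anything else.

Run:
```python
from h import *
st(); print(np.round(get_obs()["moment"],2))
f=lambda im,x,y,w,h,k:cv2.convertScaleAbs(cv2.resize(im[y:y+h,x:x+w],None,fx=k,fy=k,interpolation=cv2.INTER_CUBIC),alpha=1.8)
s0=cv2.imread("pics/side0.png"); s=cam("side")["img"]; t0=cv2.imread("pics/top0.png"); t=cam("top")["img"]
a=np.hstack([f(s0,320,115,40,50,7),f(s,320,95,60,50,8)[:350]]);b=np.hstack([f(t0,355,180,60,34,7),f(t,350,180,50,34,7)])
W=np.zeros((600,800,3),np.uint8); W[:a.shape[0],:a.shape[1]]=a[:, :800]; W[355:355+b.shape[0],:b.shape[1]]=b[:245]
cv2.imwrite("pics/g7.png",W)
```

```text
{'time': 17.2, 'ee_pos': [0.5311, -0.2215, 0.0956], 'tcp_rot': [0.9975, -0.0704, 0.0022, 0.0], 'contact_force': [-4.2122, 2.4539, 10.7639], 'finger_gap': 0.0104, 'gripper_force': 64.096, 'q': [-0.1236, 0.3514, -0.0209, -0.0002, -1.1941, 1.5536]}
[0.33 1.48 0.04]
```

View pics/g7.png

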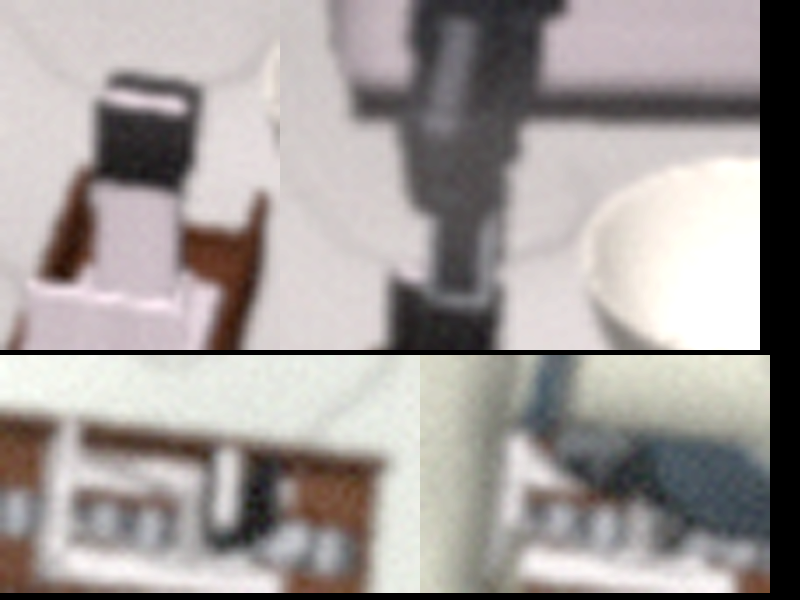

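Run:
```python
from h import *
s=cam("side"); uy=np.array([.1305,.9914,0]);ux=np.array([.9914,-.1305,0])
for p,n in((np.array([.535,-.2208,.107])+.038*uy,"g6 front tip in"),(np.array([.535,-.2208,.107])+.052*uy,"g6 front tip out"),
 (np.array([.5311,-.2215,.0956])+.005*uy,"now front pad tip"),(np.array([.5311,-.2215,.0956])+.019*uy,"now tip outer")): print(n,proj(s,p).round(1), "g6 crop",((proj(s,p)-[290,90])*4).round(),"g7 crop",((proj(s,p)-[320,95])*8+[280,0]).round())
for z in(.134,.094):
  for d in(-.016,.016):
    p=np.array([.532,-.2195,z])+d*ux+.005*uy; print("grip",z,d,proj(s,p).round(1),((proj(s,p)-[320,95])*8+[280,0]).round())
g=s["img"].mean(2).astype(int)
for v in range(118,152,2): print(v,g[v,326:358].tolist())
```

```text
g6 front tip in [338.1 144.4] g6 crop [192. 218.] g7 crop [425. 395.]
g6 front tip out [337.  147.5] g6 crop [188. 230.] g7 crop [416. 420.]
now front pad tip [341.9 141. ] g6 crop [208. 204.] g7 crop [455. 368.]
now tip outer [340.9 143.9] g6 crop [203. 216.] g7 crop [447. 392.]
grip 0.134 -0.016 [348.4 129.8] [507. 279.]
grip 0.134 0.016 [336.2 128. ] [409. 264.]
grip 0.094 -0.016 [347.5 142.8] [500. 382.]
grip 0.094 0.016 [335.5 141. ] [404. 368.]
118 [115, 115, 115, 114, 115, 114, 114, 113, 109, 88, 59, 47, 46, 47, 47, 44, 45, 46, 43, 46, 47, 54, 78, 103, 112, 114, 114, 115, 112, 112, 110, 111]
120 [114, 116, 115, 116, 116, 115, 114, 115, 115, 104, 79, 55, 47, 46, 46, 46, 48, 44, 44, 44, 49, 55, 80, 104, 114, 116, 114, 113, 114, 113, 111, 111]
122 [113, 113, 116, 115, 116, 116, 116, 115, 116, 114, 111, 104, 89, 67, 50, 43, 43, 43, 47, 56, 67, 69, 91, 109, 114, 115, 115, 115, 115, 112, 109, 109]
124 [113, 113, 115, 116, 115, 116, 117, 117, 117, 117, 117, 112, 96, 70, 46, 42, 44, 42, 51, 73, 78, 76, 97, 112, 116, 116, 114, 113, 110, 109, 107, 114]
126 [117, 114, 114, 112, 112, 113,
[... 1206 characters left out ...]
75, 92, 96, 95, 93, 84, 81, 80, 70, 63, 59, 53, 56, 87, 110, 120, 120, 120, 122, 122, 123, 122, 117, 100, 92]
144 [119, 115, 98, 67, 38, 26, 41, 72, 96, 104, 107, 106, 107, 109, 108, 110, 109, 107, 102, 95, 108, 118, 121, 121, 120, 121, 121, 121, 118, 101, 68, 57]
146 [113, 97, 65, 41, 23, 23, 37, 63, 94, 106, 107, 110, 107, 108, 109, 109, 110, 108, 103, 90, 90, 97, 106, 111, 111, 112, 114, 115, 106, 79, 45, 57]
148 [107, 79, 46, 26, 20, 20, 35, 71, 95, 106, 108, 107, 108, 108, 111, 111, 108, 107, 99, 70, 43, 35, 36, 38, 41, 45, 54, 55, 49, 39, 36, 60]
150 [82, 51, 27, 20, 17, 26, 44, 73, 98, 108, 109, 109, 109, 109, 111, 111, 109, 107, 98, 67, 39, 34, 34, 33, 33, 32, 30, 29, 26, 29, 31, 61]
```

Emit:
move_arm(commands=[[0.2, 0, 0, 0, 0, 0, 0], [0.2, 0, 0, 0, 0, 0, 0], [0.2, 0, 0, 0, 0, 0, 0]])

```text
time: 17.65
ee_pos: [0.531, -0.2221, 0.0954]
tcp_rot: [0.998, -0.07, 0.002, 0.0]
contact_force: [-3.9, -0.6, 8.0]
finger_gap: 0.017
gripper_force: 12.1
```

Emit:
move_arm(commands=[[0.25, 0, 0, 0, 0, 0, 0], [0.25, 0, 0, 0, 0, 0, 0]])

```text
time: 17.85
ee_pos: [0.531, -0.2221, 0.0951]
tcp_rot: [0.998, -0.071, 0.002, 0.0]
contact_force: [-2.4, -1.4, 7.0]
finger_gap: 0.0213
gripper_force: 8.6
```

Emit:
move_arm(commands=[[0.35, 0, 0, 0, 0, 0, 0], [0.35, 0, 0, 0, 0, 0, 0]])

```text
time: 18.05
ee_pos: [0.5311, -0.2216, 0.0944]
tcp_rot: [0.997, -0.071, 0.002, -0.0]
contact_force: [-1.4, -1.8, 5.6]
finger_gap: 0.0299
gripper_force: 3.3
```

The force grows from 3 N at a 30 mm gap to 12 N at 17 mm, so the grip and lever are both between the pads. I'll squeeze firmly and slide.

Emit:
move_arm(commands=[[0.12, 0, 0, 0, 0, 0, 0], [0.12, 0, 0, 0, 0, 0, 0], [0.12, 0, 0, 0, 0, 0, 0], [0.12, 0.07, 0.5, 0, 0, 0, 0], [0.12, 0.07, 0.5, 0, 0, 0, 0], [0.12, 0, 0, 0, 0, 0, 0]])

```text
time: 18.65
ee_pos: [0.5327, -0.2115, 0.0955]
tcp_rot: [0.998, -0.07, 0.002, 0.0]
contact_force: [-3.7, 0.2, 11.7]
finger_gap: 0.0114
gripper_force: 61.3
```

Emit:
move_arm(commands=[[0.12, 0.08, 0.6, 0, 0, 0, 0], [0.12, 0.08, 0.6, 0, 0, 0, 0], [0.12, 0.08, 0.6, 0, 0, 0, 0], [0.12, 0.05, 0.4, 0, 0, 0, 0], [0.12, 0, 0, 0, 0, 0, 0]])

```text
time: 19.15
ee_pos: [0.5356, -0.1895, 0.0954]
tcp_rot: [0.998, -0.07, 0.002, 0.0]
contact_force: [-4.1, -0.5, 11.2]
finger_gap: 0.0116
gripper_force: 61.5
```

```bash
cat > lids.py <<'E'
from h import *
c=cam("top"); s=cam("side"); st(); cv2.imwrite("pics/top_l.png",c["img"]); cv2.imwrite("pics/side_l.png",s["img"])
# profile along rack axis in side view: wood lids + light keeper face, at z .114 along centreline
h=cv2.cvtColor(s["img"],cv2.COLOR_BGR2HSV); a=[]
for y in np.arange(.075,-.125,-.003):
    x=.5645+.1316*y
    u=proj(s,[x,y,.114]).round().astype(int); a.append((round(float(y),3),int(h[u[1],u[0],1]),int(h[u[1],u[0],2])))
print(a)
E
python3 lids.py
```

```text
{'time': 19.25, 'ee_pos': [0.5356, -0.1895, 0.0955], 'tcp_rot': [0.9975, -0.0702, 0.0024, 0.0001], 'contact_force': [-5.5998, 0.1995, 12.2519], 'finger_gap': 0.0113, 'gripper_force': 61.5979, 'q': [-0.0646, 0.3376, -0.0416, 0.0002, -1.1869, 1.4948]}
[(0.075, 81, 95), (0.072, 122, 109), (0.069, 124, 117), (0.066, 127, 131), (0.063, 126, 138), (0.06, 126, 130), (0.057, 126, 128), (0.054, 126, 128), (0.051, 120, 127), (0.048, 120, 127), (0.045, 124, 127), (0.042, 126, 128), (0.039, 123, 126), (0.036, 123, 126), (0.033, 129, 125), (0.03, 125, 126), (0.027, 122, 125), (0.024, 123, 124), (0.021, 123, 124), (0.018, 124, 121), (0.015, 126, 109), (0.012, 124, 105), (0.009, 125, 112), (0.006, 125, 126), (0.003, 125, 137), (-0.0, 126, 138), (-0.003, 127, 133), (-0.006, 128, 128), (-0.009, 126, 127), (-0.012, 125, 126), (-0.015, 128, 126), (-0.018, 128, 126), (-0.021, 128, 126), (-0.024, 122, 125), (-0.027, 126, 127), (-0.03, 126, 125), (-0.033, 127, 122), (-0.036, 127, 122), (-0.039, 127, 124), (-0.042, 124, 123), (-0.045, 123, 120), (-0.048, 125, 106), (-0.051, 125, 106), (-0.054, 127, 108), (-0.057, 124, 121), (-0.06, 126, 134), (-0.063, 126, 138), (-0.066, 127, 133), (-0.069, 126, 130), (-0.072, 129, 127), (-0.075, 129, 127), (-0.078, 128, 128), (-0.081, 122, 127), (-0.084, 122, 125), (-0.087, 122, 125), (-0.09, 125, 124), (-0.093, 124, 125), (-0.096, 127, 124), (-0.099, 127, 124), (-0.102, 126, 125), (-0.105, 121, 126), (-0.108, 94, 125), (-0.111, 94, 125), (-0.114, 32, 113), (-0.117, 18, 112), (-0.12, 18, 112), (-0.123, 18, 112)]
```

Emit:
move_arm(commands=[[0.12, 0.05, 0.4, 0, 0, 0, 0], [0.12, 0.05, 0.4, 0, 0, 0, 0], [0.12, 0.05, 0.4, 0, 0, 0, 0], [0.12, 0.03, 0.2, 0, 0, 0, 0], [0.12, 0, 0, 0, 0, 0, 0]])

```text
time: 19.75
ee_pos: [0.5372, -0.1766, 0.0955]
tcp_rot: [0.998, -0.07, 0.002, 0.001]
contact_force: [-3.4, -3.2, 10.0]
finger_gap: 0.0112
gripper_force: 59.9
```

Emit:
move_arm(commands=[[0.12, 0.03, 0.2, 0, 0, 0, 0], [0.12, 0.03, 0.2, 0, 0, 0, 0], [0.12, 0, 0, 0, 0, 0, 0]])

```text
time: 20.05
ee_pos: [0.5377, -0.1731, 0.0955]
tcp_rot: [0.998, -0.07, 0.002, 0.001]
contact_force: [-4.2, -5.3, 9.6]
finger_gap: 0.0112
gripper_force: 59.3
```

Emit:
move_arm(commands=[[0.12, 0.03, 0.2, 0, 0, 0, 0], [0.12, 0.03, 0.15, 0, 0, 0, 0], [0.12, 0, 0, 0, 0, 0, 0]])

```text
time: 20.35
ee_pos: [0.5381, -0.1698, 0.0955]
tcp_rot: [0.998, -0.07, 0.002, 0.001]
contact_force: [-4.3, -4.8, 10.1]
finger_gap: 0.0116
gripper_force: 59.1
```

Emit:
move_arm(commands=[[0.12, 0.02, 0.15, 0, 0, 0, 0], [0.12, 0.02, 0.1, 0, 0, 0, 0], [0.12, 0, 0, 0, 0, 0, 0]])

```text
time: 20.65
ee_pos: [0.5384, -0.1678, 0.0955]
tcp_rot: [0.998, -0.07, 0.002, 0.002]
contact_force: [-4.5, -7.5, 9.2]
finger_gap: 0.0112
gripper_force: 58.5
```

Emit:
move_arm(commands=[[0.12, 0.02, 0.15, 0, 0, 0, 0], [0.12, 0, 0, 0, 0, 0, 0]])

```text
time: 20.85
ee_pos: [0.5385, -0.1666, 0.0955]
tcp_rot: [0.998, -0.07, 0.002, 0.002]
contact_force: [-4.6, -8.8, 8.9]
finger_gap: 0.0111
gripper_force: 58.2
```

Emit:
move_arm(commands=[[0.12, 0.02, 0.15, 0, 0, 0, 0], [0.12, 0, 0, 0, 0, 0, 0]])

```text
time: 21.05
ee_pos: [0.5385, -0.1665, 0.0955]
tcp_rot: [0.998, -0.07, 0.002, 0.003]
contact_force: [-4.4, -13.1, 8.3]
finger_gap: 0.0111
gripper_force: 56.2
```

```bash
python3 lids.py
```

```text
{'time': 21.15, 'ee_pos': [0.5385, -0.1666, 0.0955], 'tcp_rot': [0.9975, -0.0705, 0.0015, 0.0032], 'contact_force': [-4.7336, -13.3825, 8.4785], 'finger_gap': 0.0112, 'gripper_force': 56.2927, 'q': [-0.0177, 0.3296, -0.0559, 0.007, -1.1826, 1.4448]}
[(0.075, 121, 105), (0.072, 126, 117), (0.069, 128, 133), (0.066, 127, 139), (0.063, 124, 132), (0.06, 127, 129), (0.057, 129, 127), (0.054, 124, 127), (0.051, 124, 127), (0.048, 124, 127), (0.045, 124, 127), (0.042, 123, 126), (0.039, 126, 125), (0.036, 125, 126), (0.033, 123, 126), (0.03, 123, 126), (0.027, 124, 125), (0.024, 125, 124), (0.021, 125, 124), (0.018, 129, 119), (0.015, 125, 126), (0.012, 124, 138), (0.009, 125, 133), (0.006, 126, 128), (0.003, 126, 127), (-0.0, 123, 129), (-0.003, 126, 128), (-0.006, 126, 128), (-0.009, 126, 127), (-0.012, 126, 125), (-0.015, 125, 126), (-0.018, 125, 126), (-0.021, 123, 126), (-0.024, 124, 125), (-0.027, 127, 124), (-0.03, 129, 125), (-0.033, 126, 123), (-0.036, 126, 123), (-0.039, 124, 117), (-0.042, 126, 134), (-0.045, 128, 134), (-0.048, 126, 130), (-0.051, 125, 129), (-0.054, 126, 128), (-0.057, 124, 125), (-0.06, 126, 128), (-0.063, 124, 127), (-0.066, 126, 125), (-0.069, 124, 125), (-0.072, 128, 126), (-0.075, 128, 126), (-0.078, 126, 125), (-0.081, 122, 125), (-0.084, 124, 125), (-0.087, 124, 125), (-0.09, 105, 119), (-0.093, 49, 105), (-0.096, 19, 109), (-0.099, 19, 109), (-0.102, 16, 113), (-0.105, 20, 113), (-0.108, 20, 113), (-0.111, 20, 113), (-0.114, 20, 112), (-0.117, 18, 114), (-0.12, 18, 112), (-0.123, 18, 112)]
```

The row is snug: the lid edges are 54–55 mm apart and the force is rising with no further motion. I'll ease the push slightly and release the lever.

Emit:
move_arm(commands=[[0.12, -0.02, -0.15, 0, 0, 0, 0], [0.2, 0, 0, 0, 0, 0, 0], [0.3, 0, 0, 0, 0, 0, 0], [0.4, 0, 0, 0, 0, 0, 0], [0.5, 0, 0, 0, 0, 0, 0], [0.7, 0, 0, 0, 0, 0, 0], [0.9, 0, 0, 0, 0, 0, 0], [0.9, 0, 0, 0, 0, 0, 0]])

```text
time: 21.95
ee_pos: [0.5386, -0.1628, 0.0929]
tcp_rot: [0.998, -0.071, 0.001, -0.001]
contact_force: [0.3, -0.5, 0.2]
finger_gap: 0.0766
gripper_force: 0.0
```

I'll test that it locked by pulling the grip gently back with the front finger.

Emit:
move_arm(commands=[[0.9, -0.13, -1, 0, 0, 0, 0], [0.9, -0.13, -1, 0, 0, 0, 0], [0.9, -0.06, -0.5, 0, 0, 0, 0], [0.9, -0.05, -0.4, 0, 0, 0, 0], [0.9, 0, 0, 0, 0, 0, 0]])

```text
time: 22.45
ee_pos: [0.5348, -0.193, 0.0933]
tcp_rot: [0.997, -0.071, 0.001, -0.001]
contact_force: [-0.5, 0.1, -0.3]
finger_gap: 0.0769
gripper_force: 0.0
```

Emit:
move_arm(commands=[[0.9, -0.03, -0.3, 0, 0, 0, 0], [0.9, 0, 0, 0, 0, 0, 0]])

```text
time: 22.65
ee_pos: [0.5347, -0.1955, 0.0933]
tcp_rot: [0.997, -0.071, 0.001, -0.001]
contact_force: [1.1, -0.2, -0.3]
finger_gap: 0.0767
gripper_force: 0.0
```

Emit:
move_arm(commands=[[0.9, -0.03, -0.3, 0, 0, 0, 0], [0.9, 0, 0, 0, 0, 0, 0]])

```text
time: 22.85
ee_pos: [0.5344, -0.1985, 0.0933]
tcp_rot: [0.997, -0.071, 0.001, -0.001]
contact_force: [-0.5, -0.6, -0.2]
finger_gap: 0.077
gripper_force: 0.0
```

Emit:
move_arm(commands=[[0.9, -0.02, -0.2, 0, 0, 0, 0], [0.9, 0, 0, 0, 0, 0, 0]])

```text
time: 23.05
ee_pos: [0.5342, -0.2005, 0.0933]
tcp_rot: [0.997, -0.071, 0.001, -0.001]
contact_force: [-0.4, 0.3, 0.4]
finger_gap: 0.0765
gripper_force: 0.0
```

Emit:
move_arm(commands=[[0.9, -0.02, -0.15, 0, 0, 0, 0], [0.9, 0, 0, 0, 0, 0, 0]])

```text
time: 23.25
ee_pos: [0.5339, -0.202, 0.0933]
tcp_rot: [0.997, -0.071, 0.001, -0.001]
contact_force: [-0.1, -0.2, -0.8]
finger_gap: 0.0766
gripper_force: 0.0
```

Emit:
move_arm(commands=[[0.9, -0.02, -0.15, 0, 0, 0, 0], [0.9, 0, 0, 0, 0, 0, 0]])

```text
time: 23.45
ee_pos: [0.5338, -0.2035, 0.0933]
tcp_rot: [0.997, -0.071, 0.001, -0.001]
contact_force: [-0.1, -0.2, 0.4]
finger_gap: 0.0771
gripper_force: 0.0
```

Emit:
move_arm(commands=[[0.9, -0.03, -0.2, 0, 0, 0, 0], [0.9, 0, 0, 0, 0, 0, 0]])

```text
time: 23.65
ee_pos: [0.5334, -0.2056, 0.0933]
tcp_rot: [0.997, -0.071, 0.001, -0.001]
contact_force: [-0.0, 0.8, -0.9]
finger_gap: 0.0768
gripper_force: 0.0
```

Emit:
move_arm(commands=[[0.9, -0.03, -0.2, 0, 0, 0, 0], [0.9, 0, 0, 0, 0, 0, 0]])

```text
time: 23.85
ee_pos: [0.5331, -0.2076, 0.0933]
tcp_rot: [0.997, -0.071, 0.001, -0.001]
contact_force: [0.6, -0.5, -0.1]
finger_gap: 0.077
gripper_force: 0.0
```

Run:
```python
from h import *
st(); s=cam("side"); o=cv2.imread("pics/side_l.png").mean(2).astype(int); g=s["img"].mean(2).astype(int)
for v in range(128,166,3): print(v,"now",g[v,322:352:2].tolist(),"| pinched",o[v,322:352:2].tolist())
for p in([.540,-.156,.134],[.540,-.156,.094],[.5338,-.17,.1]): print(proj(s,p).round(1))
```

```text
{'time': 23.85, 'ee_pos': [0.5331, -0.2076, 0.0933], 'tcp_rot': [0.9975, -0.0708, 0.0014, -0.0008], 'contact_force': [0.6474, -0.4687, -0.1459], 'finger_gap': 0.077, 'gripper_force': 0.0, 'q': [-0.0992, 0.3484, -0.0307, -0.0017, -1.189, 1.5289]}
128 now [120, 119, 120, 118, 118, 92, 59, 36, 35, 35, 51, 98, 114, 114, 116] | pinched [118, 119, 119, 119, 76, 32, 34, 37, 30, 33, 40, 85, 110, 115, 116]
131 now [122, 121, 120, 119, 119, 119, 97, 43, 30, 41, 80, 108, 121, 121, 122] | pinched [120, 121, 120, 120, 92, 33, 32, 36, 31, 28, 30, 92, 121, 119, 120]
134 now [120, 121, 120, 121, 120, 109, 79, 34, 28, 35, 81, 112, 123, 123, 123] | pinched [120, 120, 120, 122, 119, 106, 67, 28, 25, 31, 53, 100, 121, 122, 122]
137 now [120, 119, 119, 120, 113, 53, 61, 31, 24, 44, 72, 53, 109, 121, 124] | pinched [121, 120, 121, 120, 120, 113, 66, 29, 25, 53, 66, 104, 122, 123, 124]
140 now [119, 119, 119, 114, 107, 113, 109, 100, 86, 82, 50, 38, 110, 123, 123] | pinched [120, 118, 120, 113, 107, 113, 67, 24, 22, 61, 67, 111, 122, 122, 122]
143 now [118, 119, 119, 95, 28, 22, 27, 35, 55, 71, 48, 50, 116
[... 472 characters left out ...]
13, 63, 24, 19, 21, 16, 9, 9, 14, 32, 52, 42, 37, 34]
155 now [107, 76, 29, 44, 100, 106, 107, 104, 99, 87, 50, 79, 52, 36, 36] | pinched [108, 78, 24, 45, 100, 106, 103, 101, 98, 79, 69, 80, 52, 34, 36]
158 now [105, 49, 19, 48, 103, 108, 109, 110, 110, 99, 69, 70, 38, 38, 34] | pinched [106, 49, 16, 48, 105, 107, 110, 111, 109, 103, 87, 73, 40, 37, 36]
161 now [81, 30, 20, 51, 102, 108, 109, 111, 111, 100, 67, 47, 36, 39, 31] | pinched [81, 34, 17, 51, 104, 110, 109, 112, 109, 101, 77, 48, 37, 38, 31]
164 now [99, 104, 101, 90, 93, 100, 100, 97, 97, 94, 57, 41, 39, 36, 29] | pinched [100, 106, 101, 92, 94, 99, 101, 97, 104, 100, 66, 38, 35, 38, 32]
[337.8 141.6]
[337.1 154.8]
[340.  149.8]
```

Emit:
move_arm(commands=[[0.9, 0, 0, 2, 0, 0, 0], [0.9, 0, 0, 4, 0, 0, 0], [0.9, 0, 0, 5, 0, 0, 0], [0.9, -3, 1, 3, 0, 0, 0], [0.9, -4, 4, 2, 0, 0, 0], [0.9, -4, 4, 0, 0, 0, 0], [0.9, -4, 4, 0, 0, 0, 0], [0.9, -3, 4, 0, 0, 0, 0]])

```text
time: 24.7
ee_pos: [0.3674, -0.0528, 0.2501]
tcp_rot: [0.997, -0.071, 0.002, -0.001]
contact_force: [0.8, 2.1, 1.6]
finger_gap: 0.0772
gripper_force: 0.0
```

Emit:
move_arm(commands=[[0.9, -2, 4, 0, 0, 0, 0], [0.9, 0, 4, 0, 0, 0, 0], [0.9, 0, 4, 0, 0, 0, 0], [0.9, 0, 4, 0, 0, 0, 0], [0.9, 0, 4, 0, 0, 0, 0], [0.9, 0, 4, 0, 0, 0, 0], [0.9, 0, 4, 0, 0, 0, 0], [0.9, 0, 0, 0, 0, 0, 0]])

```text
time: 25.5
ee_pos: [0.3487, 0.23, 0.249]
tcp_rot: [0.998, -0.069, 0.001, -0.0]
contact_force: [-0.7, -0.9, 0.4]
finger_gap: 0.0769
gripper_force: 0.0
```

```bash
python3 lids.py | head -1
python3 - <<'E'
from h import *
t=cv2.imread("pics/top_l.png").mean(2).astype(int); t0=cv2.imread("pics/top0.png").mean(2).astype(int)
for v in range(188,212,3): print(v,"now cols340-388",t[v,340:388].tolist())
for v in range(188,212,3): print(v,"start cols358-406",t0[v,358:406].tolist())
E
```

```text
{'time': 25.6, 'ee_pos': [0.3489, 0.2271, 0.2497], 'tcp_rot': [0.9976, -0.0699, 0.0012, -0.0004], 'contact_force': [-0.056, 0.6455, 0.1958], 'finger_gap': 0.077, 'gripper_force': 0.0, 'q': [0.9586, -0.0279, -0.0865, 0.0016, -1.5102, 0.4722]}
188 now cols340-388 [114, 111, 110, 102, 102, 112, 107, 86, 60, 46, 45, 54, 58, 61, 67, 69, 78, 76, 81, 84, 89, 91, 100, 100, 107, 108, 109, 110, 113, 118, 119, 122, 125, 125, 127, 123, 128, 127, 126, 132, 127, 129, 129, 127, 129, 129, 128, 131]
191 now cols340-388 [121, 117, 113, 105, 99, 112, 112, 105, 87, 75, 64, 58, 58, 60, 63, 53, 57, 50, 42, 44, 41, 44, 41, 42, 38, 40, 61, 84, 94, 78, 55, 41, 47, 44, 48, 50, 51, 61, 61, 67, 71, 69, 74, 78, 81, 85, 93, 97]
194 now cols340-388 [109, 108, 104, 101, 105, 120, 125, 126, 126, 125, 122, 114, 117, 112, 106, 104, 102, 111, 118, 121, 126, 126, 126, 117, 102, 84, 97, 117, 122, 115, 104, 90, 78, 64, 43, 26, 25, 28, 24, 15, 28, 31, 25, 33, 37, 37, 40, 36]
197 now cols340-388 [111, 110, 104, 100, 118, 122, 110, 89, 75, 76, 77, 81, 80, 81, 84, 86, 91, 88, 86, 85, 83, 91, 100, 103, 92, 87, 112, 127, 119, 9
[... 2150 characters left out ...]
50, 50, 44, 48]
203 start cols358-406 [88, 74, 77, 93, 110, 119, 111, 93, 76, 72, 85, 98, 96, 82, 66, 63, 70, 89, 99, 86, 71, 64, 81, 93, 96, 80, 63, 79, 101, 101, 77, 43, 23, 19, 21, 23, 43, 54, 62, 65, 58, 48, 42, 50, 49, 47, 46, 44]
206 start cols358-406 [55, 65, 86, 106, 120, 124, 106, 91, 81, 84, 84, 81, 83, 82, 79, 80, 85, 96, 99, 86, 72, 74, 86, 98, 94, 82, 58, 44, 36, 34, 26, 33, 25, 46, 63, 74, 93, 102, 107, 108, 95, 78, 82, 98, 91, 77, 62, 51]
209 start cols358-406 [50, 64, 79, 96, 104, 113, 123, 133, 136, 135, 131, 130, 130, 130, 131, 127, 126, 122, 114, 113, 113, 116, 110, 106, 103, 105, 106, 102, 105, 107, 109, 108, 94, 79, 76, 79, 91, 85, 82, 70, 63, 68, 87, 98, 88, 74, 60, 49]
```

In the top view the black lever pad now reaches about 12 px behind the grip, against 6 px at the start. That puts the lever at 0, so the tooth is caught. The keeper moved about 56 mm, to the 0.082 snug position. One quick numeric check of the lids, then I'll hand in.

```bash
python3 lids.py | tail -1 | cut -c1-1500 | tr ')' '\n' | awk -F, '{print $(NF-2),$NF}' | tr '\n' ';'; python3 -c "
from station import *
print(job_done())"
```

```text
[(0.075  109; (0.072  120; (0.069  136; (0.066  142; (0.063  133; (0.06  129; (0.057  130; (0.054  129; (0.051  130; (0.048  130; (0.045  130; (0.042  128; (0.039  128; (0.036  129; (0.033  128; (0.03  126; (0.027  126; (0.024  127; (0.021  127; (0.018  120; (0.015  128; (0.012  140; (0.009  137; (0.006  130; (0.003  130; (-0.0  131; (-0.003  129; (-0.006  130; (-0.009  131; (-0.012  129; (-0.015  128; (-0.018  128; (-0.021  127; (-0.024  128; (-0.027  127; (-0.03  128; (-0.033  125; (-0.036  125; (-0.039  117; (-0.042  138; (-0.045  137; (-0.048  133; (-0.051  131; (-0.054  129; (-0.057  132; (-0.06  130; (-0.063  129; (-0.066  127; (-0.069  128; (-0.072  129; (-0.075  129; (-0.078  127; (-0.081  127; (-0.084  125; (-0.087  125; (-0.09  119; (-0.093  108; (-0.096  111; (-0.099  111; (-0.102  115; (-0.105  116; (-0.108  115; (-0.111  115; (-0.114  116; (-0.117  115; (-0.12  116; (-0.123  116;the job is handed in; nothing more can be done
Noneawk: cmd. line:1: (FILENAME=- FNR=68) fatal: attempt to access field -1
```

I stood the fallen canister upright, set it in the rack, and slid the keeper up until the row was snug. The lever looks caught in the 0.080 notch, judging by the camera and not by a pull test (the pull-back I tried never touched the grip). The job was handed in at about 26 s.

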